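# Park the lock plunger of the loaded box jig

### The job

Two identical clamping jigs stand on the cigar-packing bench, each locked by a spring plunger with a black T-handle. Unlock the jig that holds the open box of cigars: pull its T-handle straight up, twist it clockwise (seen from above) about 65 degrees and let it down into its rest notch, so that it stays up by itself when let go. Leave the plunger of the empty jig locked as it is.

Things in the scene. Friction and masses are not known exactly. Their poses are not given: they have to be found in the camera images.
- full_knob (a point): Centre of the black T-handle to operate (bar 50 long, 15 thick, 24 high), on the jig that holds an open wooden box of cigars (box rim 52 above the bench, wall 70 from the handle's axis). x along the bar, y across its thickness (the way to grasp), z up along the plunger's axis, through this point. Locked: 88 above the bench. A steel collar, diameter 49, has its top 14 below the bar. All mm.
- full_lift (a joint): Pull of that plunger, m: 0 locked, upper stop 0.022. A spring pulls it down with about 4.5 N at 0, 10 N at the top. Its cross-pin sits in a deep slot of the collar: raise it over 0.016 (0.018 to 0.021 is right) before and while twisting. Let down in the rest notch it stays at about 0.012; on the collar's land between slot and notch it would sit at about 0.016.
- full_twist (a joint): Twist of that handle, rad, growing clockwise seen from above: 0 locked (play 0.1 each way), 1.13 (65 degrees) at the middle of the rest notch, which takes the pin from about 0.96 to 1.31; stop at 1.40. Turns easily once raised, about the upright axis through the handle's centre.
- spare_knob (a point): Centre of the identical T-handle on the other jig (the same 250 x 190 mm aluminium plate), whose nest is empty, with no box: leave it locked. Same axes; also 88 mm above the bench.

How it is judged:
By the outcome, as a careful person would: the job done as asked, in the order asked, and still so for the second after the job is handed in, with the robot touching nothing.
It also fails if it takes over 32 s, if anything falls off the work surface, if the arm or the gripper's body presses on something with over 40 N, if the wrist force passes 120 N, or if a joint passes its speed limit or range.

### The arm

A 6-joint arm with a two-finger parallel gripper is mounted at the origin on the work surface. World frame = base frame: x ahead of the robot, y to its left, z up, the work surface at z = 0. Lengths are in m, angles in rad, forces in N, time in s.
With the tool pointing down it reaches from about 0.275 to 0.825 m from the base axis. Payload 4.9 kg.
Tool frame: the origin (TCP) lies at the very end of the fingers, on their centre line; the grasp point (between the pads) lies 19 mm behind it; z points along the fingers, y is the direction in which the jaws open and shut (so a half turn about z gives the same grasp; the last joint's range is limited). The gripper opens to 85 mm and grips with 20 to 120 N. Pads are 22 mm wide; open, the fingers measure 114 mm over their backs; the gripper's body (76 mm by 85 mm) begins 54 mm behind the grasp point. The pads swing forward as they close: fully open they stand 13 mm farther back than shut.
Start: joints at [-1.483, 0.326, -0.193, 1.052, 0, 1.437], TCP at [0.121, -0.537, 0.231] pointing down, gripper open.
Joint ranges: [-2.65, 2.65], [-0.97, 1.79], [-1.3, 1.35], [-1.93, 2.1], [-1.47, 1.37], [-3.14, 3.14]. Speed limits (rad/s): [2.57, 2.57, 3.14, 3.14, 3.14, 3.14].

### API

Orientations are given as a rotation vector (axis times angle).
In Python, from bench import bot, vision gives the robot as it stands.
- The arm moves only by the shell command python3 -m crank 'ROWS'. ROWS is JSON, a list of rows, each a list of 3 entries, a list of its own where there are three numbers: the finger opening in m, from 0 to 0.0854, then the shift along the world's x, y, z in m, then the turn, a rotation vector about the world's x, y, z in rad. In form: [[jaw, [tx, ty, tz], [wx, wy, wz]], ...]. A call has 1 to 12 rows; each row is the pose to reach, as a shift and turn from the pose commanded when the call began; what a row does not reach only later rows make up. A row lasts 1/12 s, in which the tool goes at most 41.7 mm and 7.16 degrees, less where a joint would pass 70% of its speed; a pose out of reach is approached as far as the arm can. A call with a gripper value outside its range is refused whole. The fingers move at their own pace and stop on an object; the grip force is fixed at half the most. Time passes only in rows, so rows that repeat a pose let the fingers close. It gives the time, the measured TCP pose, the force and the opening at its end, in the units of the state.
- bot.state(): the state, without advancing time (a new reading comes with each control period).
- vision.get_image(name): name is "scene" or "top"; returns (picture, depth): 384x512x3 uint8, blue, green, red; 384x512 float32, m along the optical axis (not along the pixel's ray), 0 where there is no reading.
- vision.get_calibration(name): a dict with "intrinsics" (3x3 intrinsics, pixels), "world_from_camera" (4x4, takes a point from camera to world coordinates). Camera axes: x right, y down, z forward; pixel columns grow to the right and rows downward; lengths in m; the calibration is good to about 2 mm. A picture is of the moment at which its call begins. get_calibration takes no time and is no camera call.
- bot.job_done(): hands the job in, once; it reports no verdict.
The state is a dict: "time": time; "joints": joint angles; "qd": joint speeds; "effort": joint torques, N m; "tool_pos": TCP position; "tcp_rot": TCP orientation; "ft_force": force on the tool from outside, world axes, zero at the start; "wrist_torque": the same for the moment, N m; "opening": opening from 0.0 (shut) to 1.0 (fully open).
Only numpy, scipy, OpenCV 4.12 (cv2) and the standard library are available. Lean on these libraries where they do the work, as an engineer would, in place of code of your own. Each camera call takes 0.05 s, during which the arm holds its last target. There are 200 camera calls.

## Working session

There is one attempt and no reset: what is moved stays moved. The work goes in short steps, Python scripts to look and compute and a shell command to move; the robot and the scene stay as the last step left them, time stands still between calls to the robot, and variables do not carry over. Pictures are saved under pics/ and viewed, about 8 in all and at most 12, crops included, and the job is handed in when it is done.

```bash
mkdir -p pics; python3 - <<'E'
from bench import bot, vision
import cv2,numpy as np
for n in("scene","top"):
    p,d=vision.get_image(n); cv2.imwrite(f"pics/{n}0.png",p); np.save(f"pics/{n}0.npy",d)
    c=vision.get_calibration(n); print(n,np.round(c["intrinsics"],1).tolist(),np.round(c["world_from_camera"],3).tolist())
print(bot.state())
E
```

```text
scene [[365.6, 0.0, 254.6], [0.0, 365.6, 190.1], [0.0, 0.0, 1.0]] [[-0.351, 0.707, -0.614, 0.954], [0.936, 0.278, -0.215, 0.146], [0.019, -0.651, -0.759, 0.661], [0.0, 0.0, 0.0, 1.0]]
top [[414.1, 0.0, 260.3], [0.0, 414.1, 191.0], [0.0, 0.0, 1.0]] [[-0.012, -0.999, 0.049, 0.472], [-1.0, 0.012, -0.01, -0.005], [0.009, -0.049, -0.999, 0.873], [0.0, 0.0, 0.0, 1.0]]
{'time': 0.1, 'joints': array([-1.48323281e+00,  3.26858734e-01, -1.93458505e-01,  1.05200555e+00,
       -3.19400230e-06,  1.43659443e+00]), 'qd': array([-0.0011092 , -0.00143225,  0.0027    ,  0.00048233, -0.00111839,
       -0.00056964]), 'effort': array([ 1.36299732e-03, -4.44239974e+01,  2.63037014e+01,  7.90081773e-03,
       -8.03877379e-05,  9.93428273e-06]), 'tool_pos': array([ 0.12093801, -0.53601772,  0.23059578]), 'tcp_rot': array([-3.12078278e+00, -3.47466045e-01, -5.08684281e-05]), 'ft_force': array([-0.16918673,  0.01616024, -0.41553506]), 'wrist_torque': array([0.1100029 , 0.01456224, 0.00219811]), 'opening': 0.997321110989173}
```

View pics/scene0.png

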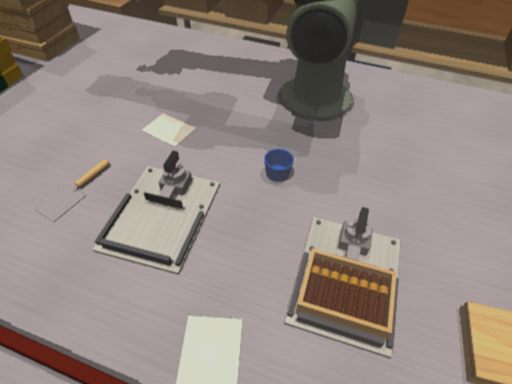

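View pics/top0.png

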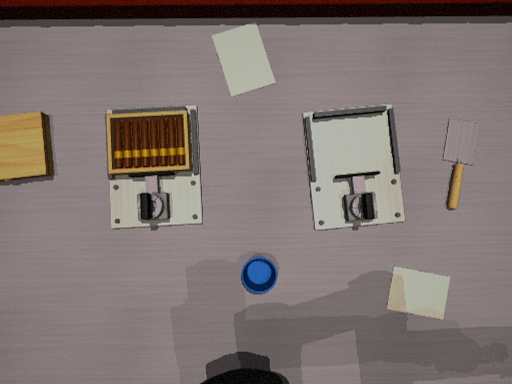

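The scene shows the full jig at lower right, and the top view shows it at left, with its dark bar near top pixel (146,205) running along the rows. The empty jig's handle is at (368,205). Next I measure the full jig's handle.

```bash
cat > h.py <<'E'
import cv2,numpy as np
from bench import bot,vision
def cloud(n,d):
    c=vision.get_calibration(n);K=np.array(c["intrinsics"]);T=np.array(c["world_from_camera"])
    v,u=np.mgrid[:384,:512]
    P=np.stack([(u-K[0,2])/K[0,0]*d,(v-K[1,2])/K[1,1]*d,d],-1)
    return P@T[:3,:3].T+T[:3,3]
def onplane(n,uv,z):
    c=vision.get_calibration(n);K=np.array(c["intrinsics"]);T=np.array(c["world_from_camera"])
    r=T[:3,:3]@np.linalg.solve(K,[uv[0],uv[1],1]);o=T[:3,3]
    return o+r*(z-o[2])/r[2]
E
python3 - <<'E'
from h import *
for n,(a,b,c,d_) in (("top",(125,175,180,235)),("scene",(335,390,195,260))):
    p=cv2.imread(f"pics/{n}0.png");d=np.load(f"pics/{n}0.npy");W=cloud(n,d)
    roi=np.zeros((384,512),bool);roi[c:d_,a:b]=1
    m=roi&(p.max(2)<60)&(W[...,2]>.08)&(W[...,2]<.125)
    Q=W[m];print(n,m.sum(),"mean",Q.mean(0),"min",Q.min(0),"max",Q.max(0))
    t=m&(W[...,2]>.094);v,u=np.nonzero(t)
    if len(u)>5:
        r=cv2.minAreaRect(np.float32(np.c_[u,v]));print("top face",r,len(u),W[t].mean(0))
        box=np.array([onplane(n,x,.1) for x in cv2.boxPoints(r)]);print(box.round(4).tolist(),onplane(n,r[0],.1))
    cv2.imwrite(f"pics/crop_{n}.png",cv2.resize(p[c-15:d_+15,a-15:b+15],None,fx=5,fy=5,interpolation=cv2.INTER_NEAREST))
# plate edge direction
p=cv2.imread("pics/top0.png");d=np.load("pics/top0.npy");W=cloud("top",d)
m=np.zeros((384,512),np.uint8);m[90:240,95:215]=(W[90:240,95:215,2]>.006)
m=cv2.morphologyEx(m,cv2.MORPH_OPEN,np.ones((5,5)))
print("plate",cv2.minAreaRect(np.argwhere(m)[:,::-1].astype(np.float32)))
E
cd pics; python3 -c "
import cv2,numpy as np
a=cv2.imread('crop_top.png');b=cv2.imread('crop_scene.png');h=max(a.shape[0],b.shape[0])
f=lambda x:cv2.copyMakeBorder(x,0,h-x.shape[0],0,0,0)
cv2.imwrite('c1.png',cv2.convertScaleAbs(np.hstack([f(a),f(b)]),alpha=1.6))"
```

```text
top 266 mean [0.48550598 0.20177125 0.09770431] min [0.46075811 0.1957852  0.08186313] max [0.50957225 0.21133859 0.10306959]
top face ((144.5475311279297, 205.99774169921875), (26.30352783203125, 8.228771209716797), 87.27368927001953) 219 [0.48552293 0.20286322 0.0998879 ]
[[0.5094, 0.2115, 0.1], [0.5099, 0.1963, 0.1], [0.4611, 0.1939, 0.1], [0.4605, 0.2091, 0.1]] [0.48519525 0.20269112 0.1       ]<stdin>:6: RuntimeWarning: Mean of empty slice.
  ret = um.true_divide(
Traceback (most recent call last):
ValueError: zero-size array to reduction operation minimum which has no identity
[ WARN:0@0.029] global loadsave.cpp:275 findDecoder imread_('crop_scene.png'): can't open/read file: check file path/integrity
Traceback (most recent call last):
AttributeError: 'NoneType' object has no attribute 'shape'
```

```bash
T='dummy'; python3 -m crank '[[0.06,[0.364,0.739,0],[0,0,2.969]],[0.06,[0.364,0.739,0],[0,0,2.969]],[0.06,[0.364,0.739,0],[0,0,2.969]],[0.06,[0.364,0.739,0],[0,0,2.969]],[0.06,[0.364,0.739,0],[0,0,2.969]],[0.06,[0.364,0.739,0],[0,0,2.969]],[0.06,[0.364,0.739,0],[0,0,2.969]],[0.06,[0.364,0.739,0],[0,0,2.969]],[0.06,[0.364,0.739,0],[0,0,2.969]],[0.06,[0.364,0.739,0],[0,0,2.969]],[0.06,[0.364,0.739,0],[0,0,2.969]],[0.06,[0.364,0.739,0],[0,0,2.969]]]'; python3 - <<'E'
from h import *
from scipy.spatial.transform import Rotation as R
s=bot.state();M=R.from_rotvec(s["tcp_rot"]).as_matrix();print("joints",s["joints"].round(3),"yaw",np.degrees(np.arctan2(M[1,0],M[0,0])),"togo",np.array([.4852,.2027,.231])-s["tool_pos"])
E
```

```text
time: 1.1
tool_pos: [0.3421, -0.086, 0.2314]
tcp_rot: [2.04, 2.388, 0.0]
ft_force: [1.0, -0.3, -0.9]
opening: 0.704
joints [-0.456 -0.049 -0.638  0.981 -0.     0.958] yaw 98.97677139774078 togo [ 0.14307406  0.28869118 -0.00035802]
```

```bash
python3 -m crank '[[0.06,[0.143,0.2885,0],[0,0,1.463]],[0.06,[0.143,0.2885,0],[0,0,1.463]],[0.06,[0.143,0.2885,0],[0,0,1.463]],[0.06,[0.143,0.2885,0],[0,0,1.463]],[0.06,[0.143,0.2885,0],[0,0,1.463]],[0.06,[0.143,0.2885,0],[0,0,1.463]],[0.06,[0.143,0.2885,0],[0,0,1.463]],[0.06,[0.143,0.2885,0],[0,0,1.463]],[0.06,[0.143,0.2885,0],[0,0,1.463]],[0.06,[0.143,0.2885,0],[0,0,1.463]],[0.06,[0.143,0.2885,0],[0,0,1.463]],[0.06,[0.143,0.2885,0],[0,0,1.463]]]'
python3 -m crank '[[0.06,[0,0,-0.04],[0,0,0]],[0.06,[0,0,-0.08],[0,0,0]],[0.06,[0,0,-0.1],[0,0,0]],[0.06,[0,0,-0.1],[0,0,0]],[0.06,[0,0,-0.1],[0,0,0]]]'; cat >> h.py <<'E'
from scipy.spatial.transform import Rotation as R
def st():
    s=bot.state();M=R.from_rotvec(s["tcp_rot"]).as_matrix();print("t",s["time"],"yaw",np.degrees(np.arctan2(M[1,0],M[0,0])).round(2),"pos",s["tool_pos"].round(4),"axis",M[:,2].round(4),"f",s["ft_force"].round(1),"m",s["wrist_torque"].round(2),"op",round(s["opening"],3),"q",s["joints"].round(2))
E
python3 - <<'E'
from h import *
st()
p,d=vision.get_image("scene");q,_=vision.get_image("top")
cv2.imwrite("pics/c2.png",np.hstack([cv2.resize(x,(400,400),interpolation=cv2.INTER_CUBIC) for x in (p[150:280,290:420],q[150:250,95:195])]))
E
```

```text
time: 2.1
tool_pos: [0.4845, 0.2008, 0.2306]
tcp_rot: [0.078, -3.139, 0.001]
ft_force: [-0.5, -0.1, 0.2]
opening: 0.701
time: 2.52
tool_pos: [0.4838, 0.2002, 0.1305]
tcp_rot: [0.068, -3.138, 0.001]
ft_force: [-0.5, -0.2, 0.9]
opening: 0.699
t 2.5167 yaw -177.52 pos [0.4838 0.2002 0.1305] axis [-3.1e-03 -8.0e-04 -1.0e+00] f [-0.5 -0.2  0.9] m [-0.01 -0.02 -0.01] op 0.699 q [ 0.25  0.37 -0.4   0.8   0.    0.21]
```

View pics/c2.png

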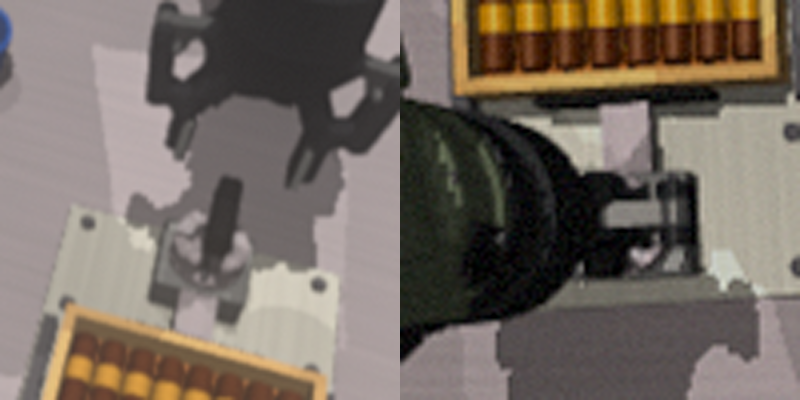

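The fingers straddle the bar in the scene crop, with the bar at about (222,215) between them. I'll nudge the position, descend, then close.

```bash
python3 -m crank '[[0.06,[0.0014,0.0025,-0.02],[0,0,0.005]],[0.06,[0.0014,0.0025,-0.04],[0,0,0.005]],[0.06,[0.0014,0.0025,-0.05],[0,0,0.005]],[0.06,[0.0014,0.0025,-0.0585],[0,0,0.005]],[0.06,[0.0014,0.0025,-0.0585],[0,0,0.005]],[0.06,[0.0014,0.0025,-0.0585],[0,0,0.005]]]'; python3 -c "from h import *;st()"
```

```text
time: 3.12
tool_pos: [0.4868, 0.2031, 0.0734]
tcp_rot: [-0.076, 3.14, 0.0]
ft_force: [-0.5, -0.6, -0.1]
opening: 0.703
t 3.1167 yaw -177.24 pos [0.4868 0.2031 0.0734] axis [ 6.e-04  1.e-04 -1.e+00] f [-0.5 -0.6 -0.1] m [ 0.02 -0.    0.03] op 0.703 q [ 0.26  0.45 -0.46  0.66 -0.    0.21]
```

```bash
python3 -m crank '[[0.06,[-0.0012,0,0],[0,0,0]],[0.03,[-0.0012,0,0],[0,0,0]],[0.02,[-0.0012,0,0],[0,0,0]],[0.005,[-0.0012,0,0],[0,0,0]],[0.005,[-0.0012,0,0],[0,0,0]],[0.005,[-0.0012,0,0],[0,0,0]],[0.005,[-0.0012,0,0],[0,0,0]],[0.005,[-0.0012,0,0],[0,0,0]]]'; python3 -c "from h import *;st()"
```

```text
time: 3.78
tool_pos: [0.4854, 0.2048, 0.0736]
tcp_rot: [-0.077, 3.14, 0.006]
ft_force: [-0.9, 5.1, 3.7]
opening: 0.164
t 3.7833 yaw -177.18 pos [0.4854 0.2048 0.0736] axis [ 7.e-04  4.e-03 -1.e+00] f [-0.9  5.1  3.7] m [ 0.94  0.29 -0.08] op 0.164 q [ 0.26  0.45 -0.46  0.66  0.    0.21]
```

```bash
python3 -m crank '[[0.005,[0,0.0015,0],[0,0,0]],[0.005,[0,0.0015,0.004],[0,0,0]],[0.005,[0,0.0015,0.008],[0,0,0]],[0.005,[0,0.0015,0.012],[0,0,0]],[0.005,[0,0.0015,0.016],[0,0,0]],[0.005,[0,0.0015,0.0195],[0,0,0]],[0.005,[0,0.0015,0.0195],[0,0,0]],[0.005,[0,0.0015,0.0195],[0,0,0]]]'; python3 -c "from h import *;st()"
```

```text
time: 4.45
tool_pos: [0.4852, 0.2048, 0.0923]
tcp_rot: [-0.076, 3.14, 0.001]
ft_force: [2.7, 4.7, -9.5]
opening: 0.163
t 4.45 yaw -177.23 pos [0.4852 0.2048 0.0923] axis [ 2.e-04  9.e-04 -1.e+00] f [ 2.7  4.7 -9.5] m [ 0.94 -0.77  0.01] op 0.163 q [ 0.26  0.42 -0.44  0.7   0.    0.21]
```

```bash
python3 -m crank '[[0.005,[0,0.0005,0.001],[0,0,0]],[0.005,[0,0.0005,0.001],[0,0,-0.08]],[0.005,[0,0.0005,0.001],[0,0,-0.16]],[0.005,[0,0.0005,0.001],[0,0,-0.24]],[0.005,[0,0.0005,0.001],[0,0,-0.32]],[0.005,[0,0.0005,0.001],[0,0,-0.4]],[0.005,[0,0.0005,0.001],[0,0,-0.4]]]'; python3 -c "from h import *;st()"
```

```text
time: 5.03
tool_pos: [0.4852, 0.2052, 0.093]
tcp_rot: [-0.554, -3.092, -0.001]
ft_force: [3.4, 3.8, -9.2]
opening: 0.164
t 5.0333 yaw 159.69 pos [0.4852 0.2052 0.093 ] axis [-1.e-04  5.e-04 -1.e+00] f [ 3.4  3.8 -9.2] m [ 0.86 -0.74  0.01] op 0.164 q [ 0.26  0.42 -0.44  0.71  0.    0.61]
```

```bash
python3 -m crank '[[0.005,[0,0,0],[0,0,-0.1]],[0.005,[0,0,0],[0,0,-0.2]],[0.005,[0,0,0],[0,0,-0.3]],[0.005,[0,0,0],[0,0,-0.4]],[0.005,[0,0,0],[0,0,-0.5]],[0.005,[0,0,0],[0,0,-0.6]],[0.005,[0,0,0],[0,0,-0.68]],[0.005,[0,0,0],[0,0,-0.734]],[0.005,[0,0,0],[0,0,-0.734]],[0.005,[0,0,0],[0,0,-0.734]]]'; python3 - <<'E'
from h import *
st()
p,d=vision.get_image("scene")
cv2.imwrite("pics/c3.png",cv2.resize(p[150:280,290:420],(520,520),interpolation=cv2.INTER_CUBIC))
E
```

```text
time: 5.87
tool_pos: [0.4855, 0.2056, 0.0931]
tcp_rot: [-1.623, -2.689, -0.003]
ft_force: [4.5, 4.6, -9.1]
opening: 0.162
t 5.8667 yaw 117.79 pos [0.4855 0.2056 0.0931] axis [ 4.0e-04  1.6e-03 -1.0e+00] f [ 4.5  4.6 -9.1] m [ 1.09 -0.76  0.02] op 0.162 q [ 0.26  0.42 -0.44  0.71  0.    1.35]
```

View pics/c3.png

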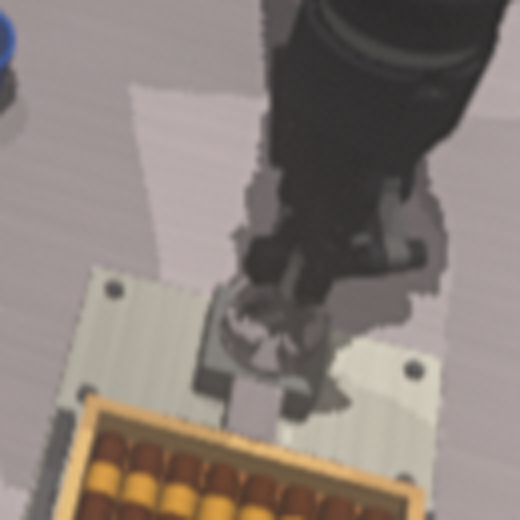

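The crop shows the gripped bar turned above the collar at about (270,300). Next I let it down about 7 mm and watch the force.

```bash
python3 -m crank '[[0.005,[0,0,-0.002],[0,0,0]],[0.005,[0,0,-0.004],[0,0,0]],[0.005,[0,0,-0.006],[0,0,0]],[0.005,[0,0,-0.0075],[0,0,0]],[0.005,[0,0,-0.0075],[0,0,0]],[0.005,[0,0,-0.0075],[0,0,0]]]'; python3 -c "from h import *;st()"
```

```text
time: 6.42
tool_pos: [0.4855, 0.2057, 0.0857]
tcp_rot: [-1.623, -2.69, -0.003]
ft_force: [3.8, 5.4, -8.4]
opening: 0.167
t 6.4167 yaw 117.8 pos [0.4855 0.2057 0.0857] axis [ 4.0e-04  1.6e-03 -1.0e+00] f [ 3.8  5.4 -8.4] m [ 1.17 -0.64  0.05] op 0.167 q [ 0.26  0.43 -0.45  0.69  0.    1.35]
```

```bash
python3 -m crank '[[0.005,[0,0,-0.0005],[0,0,0]],[0.005,[0,0,-0.001],[0,0,0]],[0.005,[0,0,-0.001],[0,0,0]]]'; python3 -c "from h import *;st()"
```

```text
time: 6.67
tool_pos: [0.4856, 0.2057, 0.0852]
tcp_rot: [-1.623, -2.69, -0.003]
ft_force: [2.0, 5.3, -4.0]
opening: 0.166
t 6.6667 yaw 117.8 pos [0.4856 0.2057 0.0852] axis [ 8.0e-04  1.6e-03 -1.0e+00] f [ 2.   5.3 -4. ] m [ 1.03 -0.39  0.02] op 0.166 q [ 0.26  0.43 -0.45  0.69  0.    1.35]
```

The force is falling, so the pin is seated at about 0.0117. I'll open and retreat.

```bash
python3 -m crank '[[0.005,[0,0,-0.0004],[0,0,0]],[0.03,[0,0,-0.0004],[0,0,0]],[0.06,[0,0,-0.0004],[0,0,0]],[0.06,[0,0,-0.0004],[0,0,0]],[0.06,[0,0,-0.0004],[0,0,0]],[0.06,[0,0,-0.0004],[0,0,0]],[0.06,[0,0,-0.0004],[0,0,0]]]'; python3 -c "from h import *;st()"
```

```text
time: 7.25
tool_pos: [0.4851, 0.2048, 0.0844]
tcp_rot: [1.623, 2.69, -0.001]
ft_force: [-0.3, 0.1, 0.6]
opening: 0.707
t 7.25 yaw 117.77 pos [0.4851 0.2048 0.0844] axis [-1.e-04 -4.e-04 -1.e+00] f [-0.3  0.1  0.6] m [-0.01  0.01  0.03] op 0.707 q [ 0.26  0.43 -0.45  0.69 -0.    1.35]
```

Released, with no contact force. I go up and then back toward the robot's right, so the camera can see the handle.

```bash
python3 -m crank '[[0.06,[0,0,0.02],[0,0,0]],[0.06,[0,0,0.06],[0,0,0]],[0.06,[0,0,0.1],[0,0,0]],[0.06,[0,0,0.14],[0,0,0]],[0.06,[-0.02,-0.04,0.15],[0,0,0]],[0.06,[-0.04,-0.075,0.15],[0,0,0]],[0.06,[-0.06,-0.11,0.15],[0,0,0]],[0.06,[-0.07,-0.145,0.15],[0,0,0]],[0.06,[-0.08,-0.18,0.15],[0,0,0]],[0.06,[-0.08,-0.2,0.15],[0,0,0]],[0.06,[-0.08,-0.2,0.15],[0,0,0]],[0.06,[-0.08,-0.2,0.15],[0,0,0]]]'; python3 - <<'E'
from h import *
st()
p,d=vision.get_image("scene");q,dq=vision.get_image("top")
W=cloud("top",dq)
p0=cv2.imread("pics/top0.png");W0=cloud("top",np.load("pics/top0.npy"))
def meas(q,W,a,b,n):
    roi=np.zeros((384,512),bool);roi[180:235,a:b]=1
    m=roi&(q.max(2)<70)&(W[...,2]>.092)&(W[...,2]<.125)
    if m.sum()<9: print(n,"hidden");return
    z=np.median(W[m][:,2]);r=cv2.minAreaRect(W[m][:,:2].astype(np.float32)*1000);print(n,m.sum(),"topz",z,r)
    b=cv2.boxPoints(r);e=max((b[1]-b[0],b[2]-b[1]),key=np.linalg.norm);print("  bar angle",np.degrees(np.arctan2(e[1],e[0]))%180)
meas(p0,W0,125,175,"full before");meas(q,W,115,180,"full now");meas(p0,W0,340,395,"spare before");meas(q,W,340,395,"spare now")
cv2.imwrite("pics/c4.png",np.hstack([cv2.resize(x,(400,400),interpolation=cv2.INTER_CUBIC) for x in (p[150:280,290:420],q[150:250,95:195])]))
E
```

```text
time: 8.25
tool_pos: [0.4051, 0.0042, 0.2346]
tcp_rot: [1.627, 2.687, 0.001]
ft_force: [-0.0, 0.5, 1.1]
opening: 0.704
t 8.25 yaw 117.63 pos [0.4051 0.0042 0.2346] axis [ 4.e-04  1.e-04 -1.e+00] f [-0.   0.5  1.1] m [ 0.01 -0.03 -0.03] op 0.704 q [-0.17  0.05 -0.53  0.99  0.    0.92]
full before 227 topz 0.09985139104812357 ((485.2642517089844, 203.93260192871094), (16.10286521911621, 48.60280990600586), 89.91004943847656)
  bar angle 179.91006
full now 258 topz 0.1113538600403356 ((485.3428955078125, 203.19894409179688), (15.372213363647461, 49.51974105834961), 27.03630828857422)
  bar angle 117.03633
spare before 216 topz 0.09981992979209148 ((480.24896240234375, -216.26583862304688), (48.80110168457031, 14.740655899047852), 4.1016130447387695)
  bar angle 4.101597
spare now 212 topz 0.09993617175112779 ((480.44342041015625, -216.16046142578125), (48.452392578125, 14.36496639251709), 4.155501842498779)
  bar angle 4.1555157
```

View pics/c4.png

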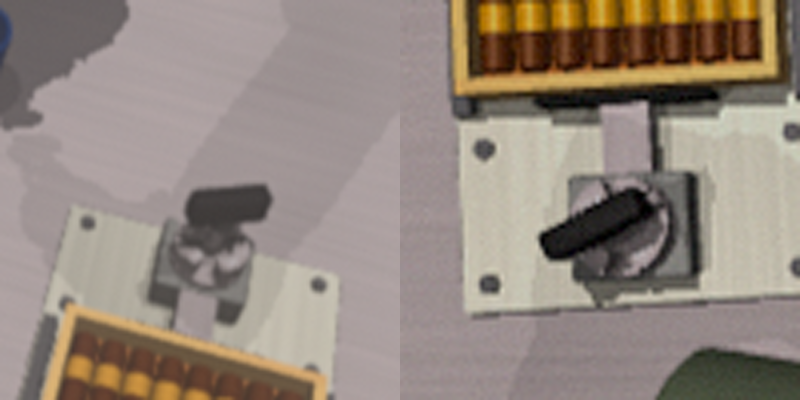

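The bar now stands turned clockwise, at crop (595,222) in the top view. It sits 11.5 mm up and stays there unheld, and the spare handle hasn't moved.

```bash
python3 -c "from bench import bot;print(bot.job_done())"
```

```text
the job is handed in; nothing more can be done
None
```

The jig holding the cigar box is unlocked. I gripped its T-handle, pulled it up about 19 mm, twisted it 65° clockwise and let it down into the rest notch. Then I released it and backed the arm away, and handed the job in at about 8.4 s.

**Operated handle:** with the gripper clear, the camera shows it 11.5 mm above locked, close to the expected 12 mm and well below the 16 mm land. Its bar angle is 117.0°. That is about 63° of twist from the first depth fit and 66° from the first outline fit, both inside the notch range of 55° to 75°.

**Spare handle:** it did not move; its height, position and angle match the first picture to within 0.2 mm and 0.1°.

**Forces:** sampled at the end of each move, the wrist force stayed below about 12 N, and it was close to zero after release.

**Small disagreements:** the handle turned out to be 1 to 2 mm further along y than my first camera estimate, so I corrected for that while gripping. The two fits of the starting bar angle also differed by about 3°. Neither affected the result.

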